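# Close the slide press and work its plunger

## Robot

A 6-joint arm with a two-finger parallel gripper is mounted at the origin on the work surface. World frame = base frame: x ahead of the robot, y to its left, z up, the work surface at z = 0. Lengths are in mm, angles in rad, forces in N, time in s.
With the tool pointing down it reaches from about 350 to 875 mm from the base axis. Payload 4.2 kg.
Tool frame: the origin (TCP) lies midway between the tips of the shut fingers; the grasp point (between the pads) lies 19 mm behind it; z points along the fingers, y is the direction in which the jaws open and shut (so a half turn about z gives the same grasp; the last joint's range is limited). The gripper opens to 85 mm and grips with 20 to 120 N. Pads are 22 mm wide; open, the fingers measure 114 mm over their backs; the gripper's body (76 mm by 85 mm) begins 54 mm behind the grasp point. The pads swing forward as they close: fully open they stand 13 mm farther back than shut.
Start: joints at [1.359, 0.385, 0.008, 0, -1.194, -0.259], TCP at [283.466, 556.998, 231.312] pointing down, gripper open.
Joint ranges: [-3.14, 3.14], [-1.21, 2.06], [-1.07, 1.41], [-3.16, 2.05], [-2.99, -0.16], [-3.1, 3.1]. Speed limits (rad/s): [2.79, 2.79, 3.14, 3.14, 3.14, 3.14].

## Interface

Orientations are given as a unit quaternion [x, y, z, w].
In Python, from bench import arm, eyes, nets gives the robot as it stands.
- The arm moves only by the tool jog_arm, never from a script. Its argument "rows" is a list of rows, each a list of 3 entries, a list of its own where there are three numbers: the shift along the tool's x, y, z in cm, then the turn, a rotation vector about the tool's x, y, z in degrees, then the finger opening in cm, from 0 to 8.54. In form: [[[x, y, z], [ax, ay, az], jaw], ...]. A call has 1 to 10 rows; each row shifts and turns the commanded pose from where the row before left it, along the tool's axes as they then stand; what a row does not reach is not made up. A row lasts 1/8 s, in which the tool goes at most 62.5 mm and 10.7 degrees, less where a joint would pass 70% of its speed; a pose out of reach is approached as far as the arm can. A call with a gripper value outside its range is refused whole. The fingers move at their own pace and stop on an object; the grip force is fixed at half the most. Time passes only in rows, so rows that do not move let the fingers close. It gives the time, the measured TCP pose, the force and the opening at its end, in the units of the state.
- arm.read_state(): the state, without advancing time (a new reading comes with each control period).
- eyes.get_image(name): name is "scene" or "top" or "wrist"; returns the picture (400x640x3 uint8, red, green, blue); there is no depth.
- eyes.camera_model(name): a dict with "K" (3x3 intrinsics, pixels), "rvec" (rotation vector, rad) and "tvec" (3), from world to camera coordinates, as OpenCV has them. Camera axes: x right, y down, z forward; pixel columns grow to the right and rows downward; lengths in mm; the calibration is good to about 2 mm. A picture is of the moment at which its call begins: read the wrist's pose just before it. camera_model takes no time and is no camera call; for the wrist camera it gives the pose at the moment of the call.
- arm.job_done(): hands the job in, once; it reports no verdict.
Trained networks look in the newest picture that a camera, given by its name, has taken for a name from the list of things; names that differ only in an ending like _2 or _b are one class to them, and where a whole thing is asked for, a point or a joint stands for the part that bears it (a point fixed in the world has none). Each returns a list of dicts, best first, with "conf" (0 to 1); they miss things now and then, are a little off and sometimes report something else, mostly with a low value. They report only what shows in the picture. A call takes as long as a camera call. They do not tell look-alikes from the thing itself.
- nets.boxes_of(camera, name): "position" ([column, row] as shares, 0 to 1, of the picture: columns of its width, rows of its height, amid what is visible of it).
The state is a dict: "clock": time; "joints": joint angles; "joint_vel": joint speeds; "joint_efforts": joint torques, N m; "position": TCP position; "ee_rot": TCP orientation; "contact_force": force on the tool from outside, world axes, zero at the start; "wrist_torque": the same for the moment, N m; "gripper_width": finger opening in mm.
Only numpy, scipy, OpenCV 4.12 (cv2) and the standard library are available. Lean on these libraries where they do the work, as an engineer would, in place of code of your own. Each camera call takes 0.05 s, during which the arm holds its last target.

## Task

Close the slide press: pick up its white cover by the plunger head, carry it level and lower it - do not drop it - over the two locating pins of the metal base until it sits flat on the base all round. Then push the plunger head down fully to its stop, hold it there for about a second, and let it spring back up. Leave the other things on the bench alone.

Things in the scene. Friction and masses are not known exactly. Their poses are not given: they have to be found in the camera images.
- base: Base of the slide press, fixed to the bench: aluminium block 190 mm (its x) by 110 mm (y) by 30 mm high, a glass slide in the middle of its top. Origin: centre of its underside; z up. Two steel locating pins stand on its top at x = +62 and -62 mm, y = 0: 12 mm thick for 14 mm, then tapering to 5 mm at the tip, 28 mm above the top (58 mm above the bench).
- cover_center (a point): Centre of the loose white cover (0.3 to 0.6 kg), half-way up its 24 mm thickness: 12 mm above the bench at the start, 42 mm when seated on the base. 160 mm (its x) by 90 mm (y): two end blocks 36 mm long joined by a bridge 70 mm wide. A barrel 26 mm in diameter on its middle rises to 26 mm above this point. The same turned half round: may be fitted either way.
- cover_hole (a point): Centre, half-way up, of the cover's pin hole at its x = +62 mm, y = 0 (same axes as the cover; cover_center is 62 mm along -x). A second hole lies at x = -62 mm. Both go right through, 14.5 mm in diameter, with 2.5 mm lead-in chamfers.
- head_center (a point): Centre of the plunger's grey head, over the middle of the cover: oblong block 60 mm along the cover's x, 34 mm along its y, 26 mm high; same axes. Plunger up: 55 mm above cover_center, its underside 16 mm above the barrel. It is the cover's handle, gripped across its 34 mm width; lifting by it does not move the plunger, which is at its upper end.
- plunger (a joint): Travel of the spring plunger in m: 0 is up (at rest), grows as the head is pushed down, 0.014 is the stop. The spring takes about 6 N to start and 12 N at the stop, and returns the head when let go.
- slide_box_mid (a point): Bystander: middle of a closed blue and grey slide box, 122 x 87 x 44 mm, loose on the bench; point 22 mm above its underside.
- jar_mid (a point): Bystander: middle of an amber glass jar with a white cap, 60 mm in diameter, 85 mm high, loose on the bench; point 42 mm above its underside.
- dishes_mid (a point): Bystander: middle of a stack of three flat round dishes with white lids, 92 mm in diameter, 44 mm high, loose on the bench; point 22 mm above its underside.
Mind the look-alikes: they are no part of the job. Leave any blue or red look-alike of the part that bears cover_center alone.

How it is judged:
By the outcome, as a careful person would: the job done as asked, in the order asked, and still so for the second after the job is handed in, with the robot touching nothing.
It also fails if it takes over 67 s, if anything falls off the work surface, if the arm or the gripper's body presses on something with over 40 N, if the wrist force passes 120 N, or if a joint passes its speed limit or range.

## Working session

There is one attempt and no reset: what is moved stays moved. The work goes in short steps, Python scripts to look and compute and a tool call to move; the robot and the scene stay as the last step left them, time stands still between calls to the robot, and variables do not carry over. Pictures are saved under pics/ and viewed, and the job is handed in when it is done.

Besides the shell and the picture viewer there is one more tool, called by a JSON object that holds its "name" and its "arguments", one argument or row to a line. jog_arm: Moves the arm, as the interface text tells. Its arguments: {"type":"object","properties":{"rows":{"type":"array","items":{"type":"array"}}},"required":["rows"]}

```bash
ls; mkdir -p pics
cat > h.py <<'E'
import numpy as np, cv2
from bench import arm, eyes, nets
from scipy.spatial.transform import Rotation as R
def cam(n):
    m=eyes.camera_model(n); return np.array(m["K"],float),np.array(m["rvec"],float),np.array(m["tvec"],float).ravel()
def ray(n,px,z,m=None):
    K,r,t=m or cam(n); Rm=cv2.Rodrigues(r)[0]; c=-Rm.T@t
    d=Rm.T@np.linalg.inv(K)@np.array([px[0],px[1],1.]); return c+d*(z-c[2])/d[2]
def proj(n,P,m=None):
    K,r,t=m or cam(n); return cv2.projectPoints(np.array(P,float).reshape(-1,1,3),r,t,K,None)[0].reshape(-1,2)
def snap(n,f):
    im=eyes.get_image(n); cv2.imwrite("pics/"+f,im[:,:,::-1]); return im
E
python3 - <<'E'
from h import *
s=arm.read_state(); print(s)
Z={"base":30,"cover_center":24,"cover_hole":24,"head_center":67,"slide_box_mid":22,"jar_mid":42,"dishes_mid":22}
for c in ["top","scene"]:
    snap(c,c+"1.png")
    K,r,t=cam(c);print(c,K.tolist(),(-cv2.Rodrigues(r)[0].T@t).round())
    for n in (Z if c=="top" else ["cover_center","base","head_center"]):
        for d in nets.boxes_of(c,n)[:4]:
            px=np.array(d["position"])*[640,400]
            print(c,n,round(d["conf"],2),px.round(),ray(c,px,Z[n]).round())
print(arm.read_state()["clock"])
E
```

```text
pics
{'clock': 0.0, 'joints': array([ 1.35858697e+00,  3.85593208e-01,  6.61063021e-03, -5.21123551e-04,
       -1.19399285e+00, -2.58576196e-01]), 'joint_vel': array([-0.00113356, -0.00079019, -0.00038788,  0.00064706, -0.00055671,
        0.00017646]), 'joint_efforts': array([-1.69579966e-04, -3.92292094e+01,  1.88401544e+01,  4.18625146e+00,
       -4.69053703e-03,  1.02786046e-05]), 'position': array([283.21607423, 556.48618807, 230.19022902]), 'ee_rot': array([ 9.72399779e-01, -2.33318289e-01, -2.16855325e-04,  1.09486969e-03]), 'contact_force': array([-0.33142717, -0.05426436,  0.24700101]), 'wrist_torque': array([-0.01995566,  0.01252193,  0.01968258]), 'gripper_width': 85.74844647818855}
top [[409.3772980349349, 0.0, 318.12206544491556], [0.0, 409.3772980349349, 199.86435852829894], [0.0, 0.0, 1.0]] [ 389.    6. 1212.]
top base 0.69 [245. 210.] [568. 192.  30.]
top cover_center 0.84 [272. 138.] [788. 115.  24.]
top cover_center 0.8 [361. 281.] [ 360. -139.   24.]
top cover_center 0.75 [362. 201.] [ 592. -150.   24.]
top cover_center 0.62 [424. 196.] [ 603. -334.   24.]
top co
[... 516 characters left out ...]
mid 0.95 [154. 199.] [607. 461.  22.]
scene [[411.8483466161671, 0.0, 319.30639293392454], [0.0, 411.8483466161671, 199.0422908037734], [0.0, 0.0, 1.0]] [1245. -517.  874.]
scene cover_center 0.88 [225. 272.] [ 616. -336.   24.]
scene cover_center 0.69 [283. 239.] [ 611. -159.   24.]
scene cover_center 0.58 [408. 244.] [824. 101.  24.]
scene cover_center 0.52 [343. 263.] [771. -79.  24.]
scene base 0.64 [371. 179.] [572. 191.  30.]
scene base 0.28 [437. 154.] [609. 453.  30.]
scene head_center 0.83 [409. 229.] [809. 110.  67.]
scene head_center 0.78 [247. 176.] [ 375. -129.   67.]
scene head_center 0.68 [221. 261.] [ 613. -336.   67.]
scene head_center 0.6 [284. 227.] [ 611. -155.   67.]
0.6
```

View pics/top1.png

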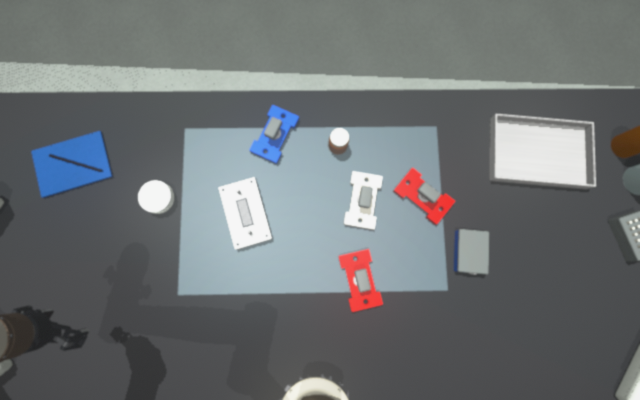

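View pics/scene1.png

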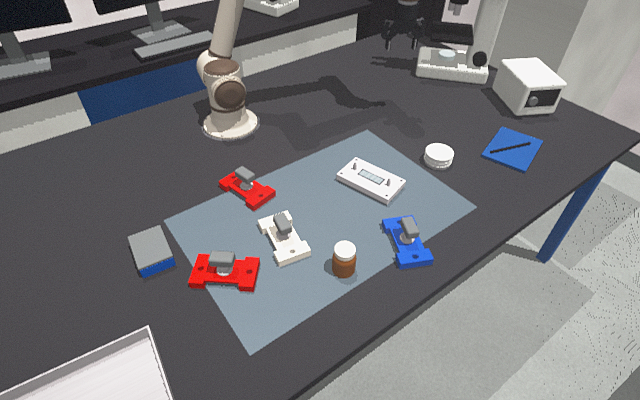

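The white cover is at about pixel (363,201) and the base at (245,213). The red and blue copies are look-alikes. I'll zoom in to get the angles.

Run:
```python
from h import *
im=cv2.imread("pics/top1.png")
m=cam("top")
def rect(x0,y0,x1,y1,z,thr):
    g=im[y0:y1,x0:x1].min(2); 
    mk=(g>thr).astype(np.uint8)
    cs=cv2.findContours(mk,cv2.RETR_EXTERNAL,cv2.CHAIN_APPROX_NONE)[0]; c=max(cs,key=cv2.contourArea)
    P=np.array([ray("top",p[0]+[x0,y0],z,m)[:2] for p in c],np.float32)
    return cv2.minAreaRect(P)
print("cover",rect(335,165,393,240,24,140)); print("base",rect(205,165,285,260,30,140))
a=cv2.resize(im[160:260,200:300],None,fx=4,fy=4,interpolation=cv2.INTER_CUBIC);b=cv2.resize(im[155:255,320:420],None,fx=4,fy=4,interpolation=cv2.INTER_CUBIC)
cv2.imwrite("pics/z1.png",np.hstack([a,b]))
print(cam("wrist"), arm.read_state()["position"])
```

```text
cover ((590.4242553710938, -155.48440551757812), (171.2886962890625, 223.31393432617188), 88.6109390258789)
base ((565.3820190429688, 196.68179321289062), (233.48126220703125, 278.73651123046875), 89.84039306640625)
(array([[330.59364237,   0.        , 318.80515839],
       [  0.        , 330.59364237, 200.65124972],
       [  0.        ,   0.        ,   1.        ]]), array([-1.5400618 ,  2.50738464,  0.41519404]), array([625.73452113, -39.39362977, 379.41014775])) [283.47252963 556.97941843 231.32689655]
```

View pics/z1.png

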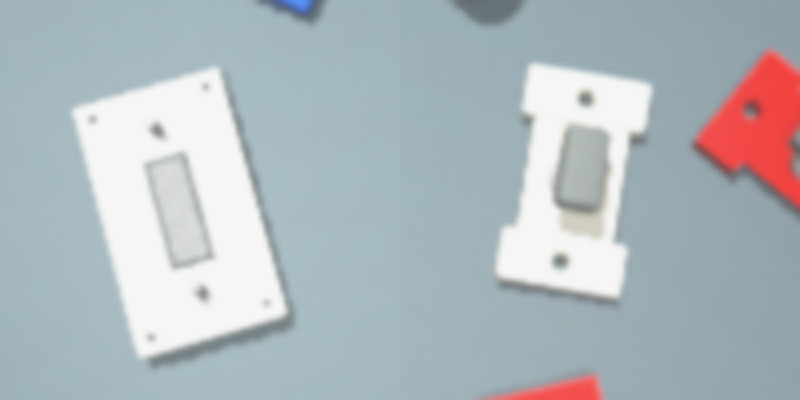

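Run:
```python
from h import *
m=cam("top")
f=lambda x,y,ox,oy,z: ray("top",[ox+(x+.5)/4-.5,oy+(y+.5)/4-.5],z,m)[:2]
h1=f(186,98,320,155,24);h2=f(160,260,320,155,24)
d=h1-h2;print("cover holes",h1,h2,"c",(h1+h2)/2,np.linalg.norm(d),np.degrees(np.arctan2(d[1],d[0])))
C=[f(x,y,200,160,30) for x,y in [(73,108),(219,68),(288,316),(140,358)]]
C=np.array(C);d=C[0]+C[1]-C[2]-C[3];print("base",C,C.mean(0),np.linalg.norm(d)/2,np.degrees(np.arctan2(d[1],d[0])))
s=arm.read_state();r=R.from_quat(s["ee_rot"]).as_matrix();print(r)
K,rv,t=cam("wrist");Rc=cv2.Rodrigues(rv)[0];c=-Rc.T@t
print("cam in tool",r.T@(c-s["position"]),"cam axes in tool",(r.T@Rc.T).round(3))
```

```text
cover holes [ 657.54450742 -164.31354215] [ 536.37736332 -140.69406234] c [ 596.96093537 -152.50380225] 123.44778911105978 -11.030512998030842
base [[639.20187569 273.47884949]
 [667.9514282  166.98218696]
 [484.3416972  115.72578456]
 [455.99279003 221.25597553]] [561.87194778 194.36069913] 190.56757652286336 15.753714154889693
[[ 8.91189247e-01 -4.53631708e-01 -5.93712818e-06]
 [-4.53631708e-01 -8.91189247e-01  1.74130295e-05]
 [-1.31902071e-05 -1.28250351e-05 -1.00000000e+00]]
cam in tool [  83.87077348   -0.47145464 -141.29869953] cam axes in tool [[ 0.001 -0.947 -0.322]
 [ 1.     0.002 -0.001]
 [ 0.001 -0.322  0.947]]
```

{"name": "jog_arm", "arguments": {
  "rows": [
    [[0, 0, 0], [0, 0, -8], 8.5],
    [[0, 0, 0], [0, 0, -8], 8.5],
    [[3.4, 4.9, 0], [0, 0, 0], 8.5],
    [[3.4, 4.9, 0], [0, 0, 0], 8.5],
    [[3.4, 4.9, 0], [0, 0, 0], 8.5],
    [[3.4, 4.9, 0], [0, 0, 0], 8.5],
    [[3.4, 4.9, 0], [0, 0, 0], 8.5],
    [[3.4, 4.9, 0], [0, 0, 0], 8.5],
    [[3.4, 4.9, 0], [0, 0, 0], 8.5],
    [[3.4, 4.9, 0], [0, 0, 0], 8.5]
  ]
}}

```text
clock: 1.85
position: [476.4, 118.6, 231.8]
ee_rot: [0.995, -0.095, 0.001, -0.0]
contact_force: [1.1, 0.0, 0.7]
gripper_width: 84.9
```

{"name": "jog_arm", "arguments": {
  "rows": [
    [[3.4, 4.9, 0], [0, 0, 0], 8.5],
    [[3.4, 4.9, 0], [0, 0, 0], 8.5],
    [[3.4, 4.9, 0], [0, 0, 0], 8.5],
    [[3.4, 4.9, 0], [0, 0, 0], 8.5],
    [[3.4, 4.9, 0], [0, 0, 0], 8.5],
    [[0, 0, 0], [0, 0, 0], 8.5],
    [[0, 0, 0], [0, 0, 0], 8.5]
  ]
}}

```text
clock: 2.72
position: [595.8, -152.7, 231.0]
ee_rot: [0.995, -0.096, -0.0, -0.0]
contact_force: [0.2, -1.2, 0.2]
gripper_width: 85.0
```

Run:
```python
from h import *
s=arm.read_state();m=cam("wrist");print(s["clock"],s["position"],s["joints"])
r=R.from_quat(s["ee_rot"]).as_matrix();print("a",np.degrees(np.arctan2(r[1,0],r[0,0])),r[:,2])
im=snap("wrist","w1.png")
a=np.radians(-11.03);u=np.array([np.cos(a),np.sin(a),0]);v=np.array([-u[1],u[0],0])
c=np.array([597,-152.5,0]);H=[c+u*62+[0,0,24],c-u*62+[0,0,24],c+[0,0,80]]
H+=[c+sx*30*u+sy*17*v+[0,0,80] for sx in(1,-1) for sy in(1,-1)]
print(proj("wrist",H,m).round(1))
for p in proj("wrist",H,m): cv2.circle(im,tuple(int(round(x)) for x in p),2,(255,0,255),-1)
cv2.imwrite("pics/w1a.png",im[:,:,::-1])
```

```text
2.725 [ 595.84302691 -152.70859768  230.95174916] [ 1.18020389e-02  3.68539346e-01 -1.76618275e-02 -2.53873048e-04
 -1.18535261e+00  1.36669267e+00]
a -11.02354311066818 [-7.60171023e-04  2.26291212e-04 -9.99999685e-01]
[[318.9 110. ]
 [318.7 222.7]
 [318.8 183.7]
 [299.7 151.1]
 [338.  151.2]
 [300.8 214.2]
 [336.7 214.3]]
```

View pics/w1a.png

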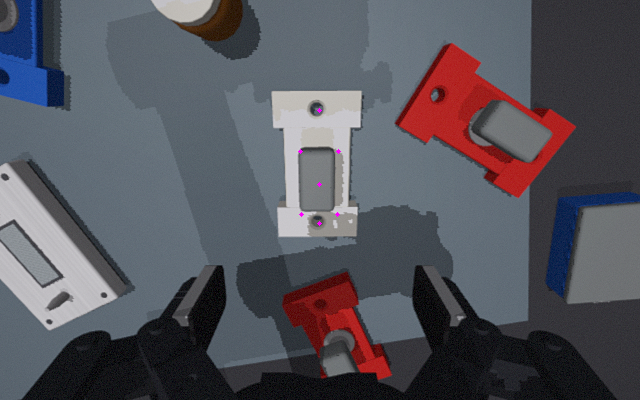

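The wrist view confirms the cover. Its holes are at (316.5,108) and (317.5,221), about 2 px from the prediction. I'll lower partway and check again.

{"name": "jog_arm", "arguments": {
  "rows": [
    [[0.2, -0.15, 3], [0, 0, 0], 8.5],
    [[0, 0, 4], [0, 0, 0], 8.5],
    [[0, 0, 2], [0, 0, 0], 8.5],
    [[0, 0, 0], [0, 0, 0], 8.5],
    [[0, 0, 0], [0, 0, 0], 8.5]
  ]
}}

```text
clock: 3.4
position: [599.2, -150.7, 142.9]
ee_rot: [0.996, -0.095, 0.001, 0.0]
contact_force: [0.7, -0.1, 0.7]
gripper_width: 84.9
```

Run:
```python
from h import *
s=arm.read_state();m=cam("wrist");print(s["clock"],s["position"],s["joints"])
im=snap("wrist","w2.png")
a=np.radians(-11.03);u=np.array([np.cos(a),np.sin(a),0]);v=np.array([-u[1],u[0],0])
c=np.array([597,-152.5,0]);H=[c+u*62+[0,0,24],c-u*62+[0,0,24],c+[0,0,80]]
H+=[c+sx*30*u+sy*17*v+[0,0,80] for sx in(1,-1) for sy in(1,-1)]
print(proj("wrist",H,m).round(1))
for p in proj("wrist",H,m): cv2.circle(im,tuple(int(round(x)) for x in p),2,(255,0,255),-1)
cv2.imwrite("pics/w2a.png",im[:,:,::-1])
```

```text
3.4 [ 599.2015819  -150.65585769  142.90192309] [ 1.55534855e-02  4.43841249e-01 -1.33590576e-01  6.30313069e-04
 -9.90865769e-01  1.36515080e+00]
[[322.4 121.5]
 [321.4 264.4]
 [322.5 224.2]
 [296.3 180.7]
 [349.5 181. ]
 [297.8 263.9]
 [346.6 264.1]]
```

View pics/w2a.png

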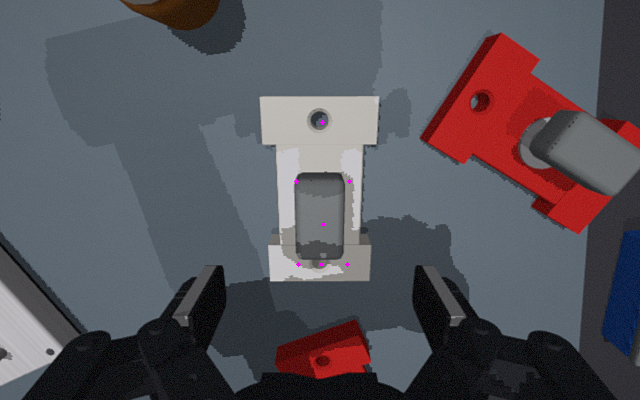

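The head is centred between the fingers: columns 295–345, against a finger midline of 319. I'll descend to grasp height and close.

{"name": "jog_arm", "arguments": {
  "rows": [
    [[0, 0, 3], [0, 0, 0], 8.5],
    [[0, 0, 3], [0, 0, 0], 8.5],
    [[0, 0, 2.5], [0, 0, 0], 8.5],
    [[0, 0, 1.4], [0, 0, 0], 8.5],
    [[0, 0, 0], [0, 0, 0], 6],
    [[0, 0, 0], [0, 0, 0], 5],
    [[0, 0, 0], [0, 0, 0], 4],
    [[0, 0, 0], [0, 0, 0], 2.5],
    [[0, 0, 0], [0, 0, 0], 2.5],
    [[0, 0, 0], [0, 0, 0], 2.5]
  ]
}}

```text
clock: 4.7
position: [599.1, -151.3, 43.6]
ee_rot: [0.995, -0.095, 0.001, 0.0]
contact_force: [0.0, 1.7, 5.4]
gripper_width: 33.1
```

{"name": "jog_arm", "arguments": {
  "rows": [
    [[0, 0, 0], [0, 0, 0], 2.5],
    [[0, 0, 0], [0, 0, 0], 2.5],
    [[0, 0, 0], [0, 0, 0], 2.5]
  ]
}}

```text
clock: 5.08
position: [599.1, -151.3, 43.6]
ee_rot: [0.995, -0.095, 0.001, 0.0]
contact_force: [-0.6, 2.1, 5.3]
gripper_width: 33.3
```

Run:
```python
from h import *
s=arm.read_state();print(s["clock"],s["position"],s["gripper_width"],s["contact_force"])
snap("wrist","w3.png")
```

```text
5.075 [ 599.09738816 -151.25350804   43.62968867] 33.34399469541714 [-0.62824934  2.09587598  5.25274652]
```

View pics/w3.png

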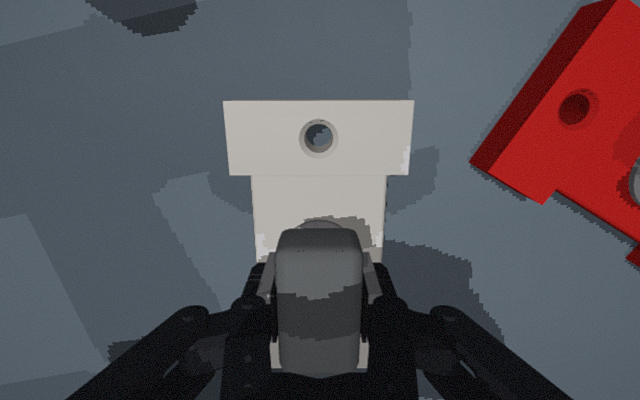

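Gripped, with the opening at 33.3 mm. I'll lift straight up.

{"name": "jog_arm", "arguments": {
  "rows": [
    [[0, 0, -0.5], [0, 0, 0], 2.5],
    [[0, 0, -1], [0, 0, 0], 2.5],
    [[0, 0, -1.5], [0, 0, 0], 2.5],
    [[0, 0, -2], [0, 0, 0], 2.5],
    [[0, 0, -2], [0, 0, 0], 2.5],
    [[0, 0, -1.5], [0, 0, 0], 2.5],
    [[0, 0, -0.5], [0, 0, 0], 2.5],
    [[0, 0, 0], [0, 0, 0], 2.5],
    [[0, 0, 0], [0, 0, 0], 2.5]
  ]
}}

```text
clock: 6.25
position: [597.7, -151.3, 131.3]
ee_rot: [0.995, -0.096, -0.001, -0.0]
contact_force: [0.2, -0.7, -5.3]
gripper_width: 33.4
```

Run:
```python
from h import *
s=arm.read_state();m=cam("wrist");print(s["clock"],s["position"],s["gripper_width"],s["contact_force"],s["wrist_torque"])
snap("wrist","w4.png"); snap("scene","s4.png")
zt=24+s["position"][2]-43.6
P=ray("wrist",[318,137],zt,m);r=R.from_quat(s["ee_rot"]).as_matrix()
print("hole in tool",r.T@(P-s["position"]),r)
K,rv,t=m;Rc=cv2.Rodrigues(rv)[0];c=-Rc.T@t
print(r.T@(c-s["position"]))
```

```text
6.25 [ 597.67539592 -151.31589893  131.3136294 ] 33.36128625994022 [ 0.19792655 -0.71182387 -5.26318565] [-0.01630934  0.03704123  0.0428994 ]
hole in tool [61.83084918 -0.6954765  19.47224811] [[ 9.81656605e-01 -1.90646622e-01 -2.04334486e-03]
 [-1.90646379e-01 -9.81658728e-01  3.14998615e-04]
 [-2.06592074e-03  8.03358269e-05 -9.99997863e-01]]
[  83.98928912   -0.17566631 -141.30658296]
```

View pics/w4.png

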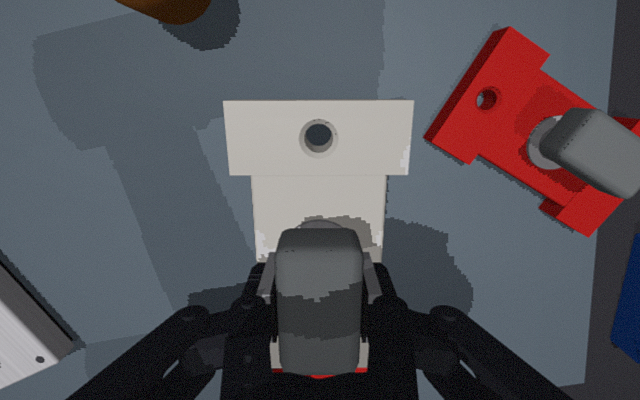

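View pics/s4.png

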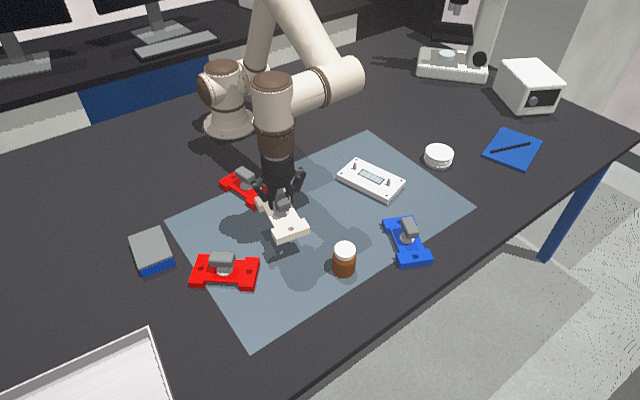

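The cover is lifted and level, with its hole at (318,137) in tool coordinates. That puts the cover centre about on the TCP. I'll rotate to the base yaw and stop beside the base to measure it with the wrist camera.

{"name": "jog_arm", "arguments": {
  "rows": [
    [[0, 0, 0], [0, 0, -8.9], 2.5],
    [[0, 0, 0], [0, 0, -8.9], 2.5],
    [[0, 0, 0], [0, 0, -9.0], 2.5],
    [[1, -3, 0], [0, 0, 0], 2.5],
    [[1.2, -4.5, 0], [0, 0, 0], 2.5],
    [[1.5, -5, 0], [0, 0, 0], 2.5],
    [[1.5, -5, 0], [0, 0, 0], 2.5],
    [[1, -3.5, 0], [0, 0, 0], 2.5],
    [[0, -0.3, 0], [0, 0, 0], 2.5],
    [[0, 0, 0], [0, 0, 0], 2.5]
  ]
}}

```text
clock: 7.6
position: [599.6, 70.4, 131.8]
ee_rot: [0.99, 0.138, -0.001, 0.0]
contact_force: [-0.4, -0.3, -5.3]
gripper_width: 32.9
```

{"name": "jog_arm", "arguments": {
  "rows": [
    [[0, 0, 0], [0, 0, 0], 2.5],
    [[0, 0, 0], [0, 0, 0], 2.5]
  ]
}}

```text
clock: 7.85
position: [599.9, 69.4, 132.2]
ee_rot: [0.991, 0.137, -0.0, 0.0]
contact_force: [-0.1, -0.2, -5.0]
gripper_width: 33.0
```

Run:
```python
from h import *
s=arm.read_state();m=cam("wrist");print(s["clock"],s["position"],s["gripper_width"],s["contact_force"])
r=R.from_quat(s["ee_rot"]).as_matrix();print(np.degrees(np.arctan2(r[1,0],r[0,0])),r[:,2])
np.savez("m5.npz",K=m[0],r=m[1],t=m[2],pos=s["position"],R=r)
im=snap("wrist","w5.png")
cv2.imwrite("pics/w5z.png",cv2.resize(im[50:350,0:260,::-1],None,fx=2,fy=2,interpolation=cv2.INTER_CUBIC))
```

```text
7.85 [599.90724191  69.38474595 132.24355521] 33.042712515477994 [-0.0528195  -0.24095854 -4.96651561]
15.740710135211295 [-2.20682802e-04 -1.36046508e-04 -9.99999966e-01]
```

View pics/w5z.png

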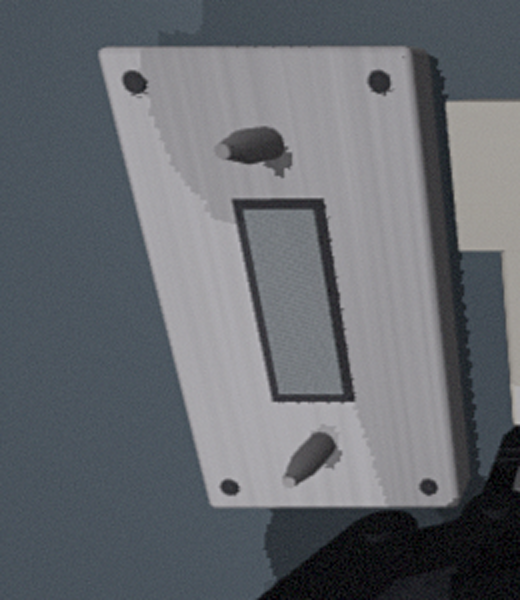

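View pics/w5.png

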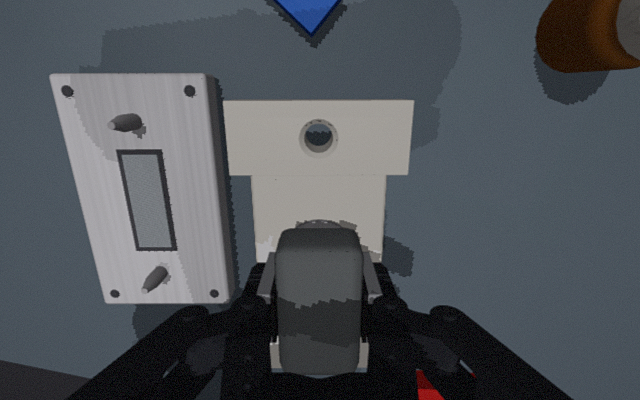

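Run:
```python
from h import *
d=np.load("m5.npz");m=(d["K"],d["r"],d["t"]);p=d["pos"];r=d["R"]
f=lambda x,y,z:ray("wrist",[(x+.5)/2-.5,50+(y+.5)/2-.5],z,m)
def rep(n,A,B):
    A=np.mean(A,0);B=np.mean(B,0);c=(A+B)/2;e=A-B
    print(n,c.round(1),"len",np.linalg.norm(e[:2]).round(1),"yaw",np.degrees(np.arctan2(e[1],e[0])).round(2),"in tool",(r.T@(c-p)).round(1))
rep("tips",[f(223,152,58)],[f(290,482,58)])
rep("screws",[f(134,82,30),f(379,82,30)],[f(429,487,30),f(230,487,30)])
rep("slide",[f(234,200,30),f(323,200,30)],[f(353,401,30),f(274,401,30)])
rep("corners",[f(100,48,30),f(411,48,30)],[f(464,505,30),f(211,505,30)])
h=ray("wrist",[318.5,137],24+p[2]-43.6,m);print("hole in tool",r.T@(h-p))
```

```text
tips [563.9 196.5  58. ] len 122.8 yaw 16.13 in tool [-1.000e-01 -1.321e+02  7.420e+01]
screws [563.6 197.1  30. ] len 165.2 yaw 16.08 in tool [  -0.3 -132.8  102.2]
slide [563.5 197.   30. ] len 82.7 yaw 15.75 in tool [  -0.4 -132.7  102.2]
corners [565.1 195.5  30. ] len 185.5 yaw 16.17 in tool [   0.7 -130.9  102.2]
hole in tool [61.83761242  0.11127093 19.58459156]
```

Base centre is about (563.7,196.8) with yaw 16.05°. The tips, screws and slide measurements agree to about 1 mm. I'll move over it, then look through the hole.

{"name": "jog_arm", "arguments": {
  "rows": [
    [[0, -2, 0], [0, 0, -0.3], 2.5],
    [[0.05, -3.5, 0], [0, 0, 0], 2.5],
    [[0, -3.5, 0], [0, 0, 0], 2.5],
    [[0, -2.7, 0], [0, 0, 0], 2.5],
    [[0, -1.54, 0], [0, 0, 0], 2.5],
    [[0, 0, 0], [0, 0, 0], 2.5],
    [[0, 0, 0], [0, 0, 0], 2.5],
    [[0, 0, 0], [0, 0, 0], 2.5]
  ]
}}

```text
clock: 8.9
position: [563.9, 196.9, 132.3]
ee_rot: [0.99, 0.14, -0.0, 0.0]
contact_force: [-0.3, 0.8, -4.8]
gripper_width: 32.9
```

Run:
```python
from h import *
s=arm.read_state();m=cam("wrist");print(s["clock"],s["position"],s["gripper_width"],s["contact_force"])
r=R.from_quat(s["ee_rot"]).as_matrix();print(np.degrees(np.arctan2(r[1,0],r[0,0])),r[:,2])
im=snap("wrist","w6.png");snap("scene","s6.png")
a=np.radians(16.05);u=np.array([np.cos(a),np.sin(a),0]);b=np.array([563.7,196.8,0])
print("pin tip px",proj("wrist",[b+62*u+[0,0,58],b+62*u+[0,0,30]],m))
print("err in tool",r.T@(b-s["position"]))
A=cv2.resize(im[60:260,220:420,::-1],None,fx=3,fy=3,interpolation=cv2.INTER_CUBIC)
cv2.imwrite("pics/w6z.png",A)
S=cv2.imread("pics/s6.png");cv2.imwrite("pics/s6z.png",cv2.resize(S[80:280,260:460],None,fx=3,fy=3,interpolation=cv2.INTER_CUBIC))
```

```text
8.9 [563.8899605  196.94584569 132.27464695] 32.88435676842925 [-0.34188134  0.8140702  -4.7945034 ]
16.058117134982634 [-1.77961072e-04 -2.23302585e-04 -9.99999959e-01]
pin tip px [[318.58203223 125.19447135]
 [318.62847657 121.10471654]]
err in tool [-1.92099618e-01  6.57362209e-02  1.32274708e+02]
```

View pics/w6z.png

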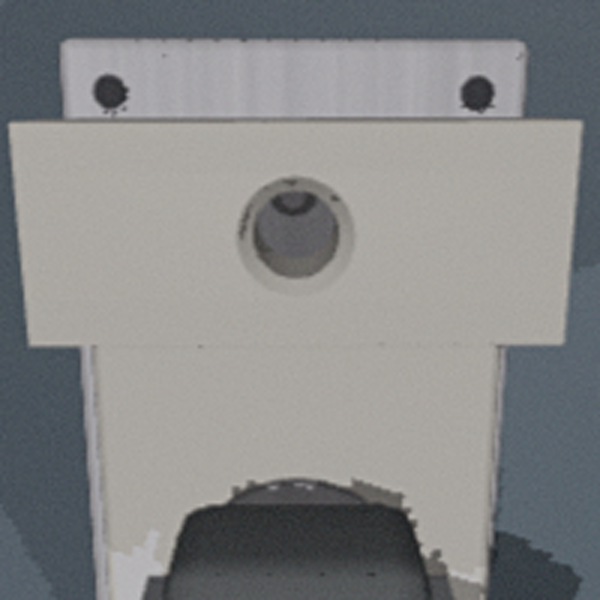

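View pics/s6z.png

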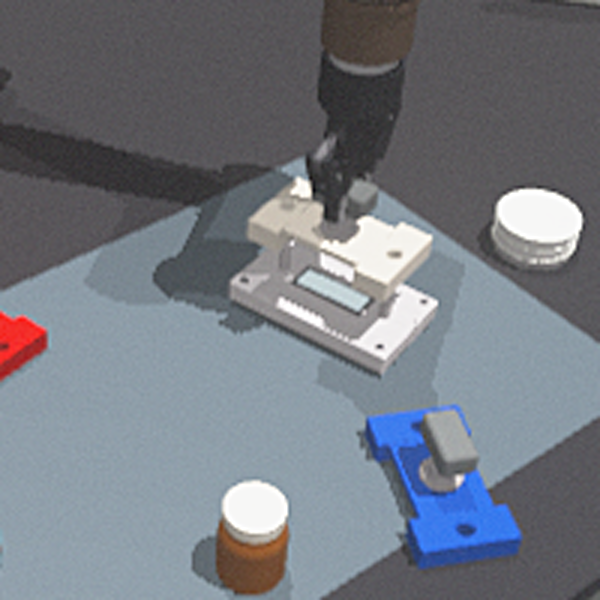

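The pin tip shows in the hole within about 1 px of the prediction. Lowering in stages.

{"name": "jog_arm", "arguments": {
  "rows": [
    [[0, 0, 1], [0, 0, 0], 2.5],
    [[0, 0, 1], [0, 0, 0], 2.5],
    [[0, 0, 0.8], [0, 0, 0], 2.5],
    [[0, 0, 0.5], [0, 0, 0], 2.5],
    [[0, 0, 0.5], [0, 0, 0], 2.5],
    [[0, 0, 0], [0, 0, 0], 2.5],
    [[0, 0, 0], [0, 0, 0], 2.5]
  ]
}}

```text
clock: 9.88
position: [564.0, 197.9, 94.6]
ee_rot: [0.99, 0.14, 0.0, -0.0]
contact_force: [1.7, -0.1, -5.6]
gripper_width: 33.6
```

Run:
```python
from h import *
s=arm.read_state();print(s["clock"],s["position"],s["contact_force"],s["wrist_torque"])
im=snap("wrist","w7.png")
cv2.imwrite("pics/w7z.png",cv2.resize(im[60:260,220:420,::-1],None,fx=3,fy=3,interpolation=cv2.INTER_CUBIC))
```

```text
9.875 [563.99141342 197.93404177  94.61062651] [ 1.73008717 -0.05863423 -5.58534665] [-0.01290294 -0.04616707  0.03436908]
```

View pics/w7z.png

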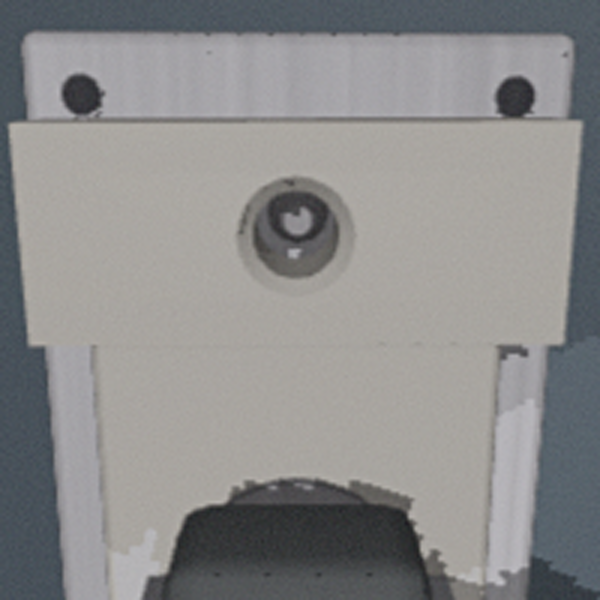

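{"name": "jog_arm", "arguments": {
  "rows": [
    [[0, 0, 0.4], [0, 0, 0], 2.5],
    [[0, 0, 0.4], [0, 0, 0], 2.5],
    [[0, 0, 0.4], [0, 0, 0], 2.5],
    [[0, 0, 0.4], [0, 0, 0], 2.5],
    [[0, 0, 0], [0, 0, 0], 2.5],
    [[0, 0, 0], [0, 0, 0], 2.5]
  ]
}}

```text
clock: 10.68
position: [563.8, 197.8, 78.3]
ee_rot: [0.99, 0.14, -0.0, 0.0]
contact_force: [0.2, 0.9, -5.8]
gripper_width: 33.3
```

Run:
```python
from h import *
s=arm.read_state();print(s["clock"],s["position"],s["contact_force"],s["wrist_torque"])
im=snap("wrist","w8.png");
S=snap("scene","s8.png")
cv2.imwrite("pics/w8z.png",np.hstack([cv2.resize(im[60:260,220:420,::-1],None,fx=2,fy=2,interpolation=cv2.INTER_CUBIC),cv2.resize(S[110:210,320:420,::-1],None,fx=4,fy=4,interpolation=cv2.INTER_CUBIC)]))
```

```text
10.675 [563.76179625 197.81105966  78.32668219] [ 0.15705795  0.85713978 -5.7673187 ] [-0.01281299  0.00445371  0.0020754 ]
```

View pics/w8z.png

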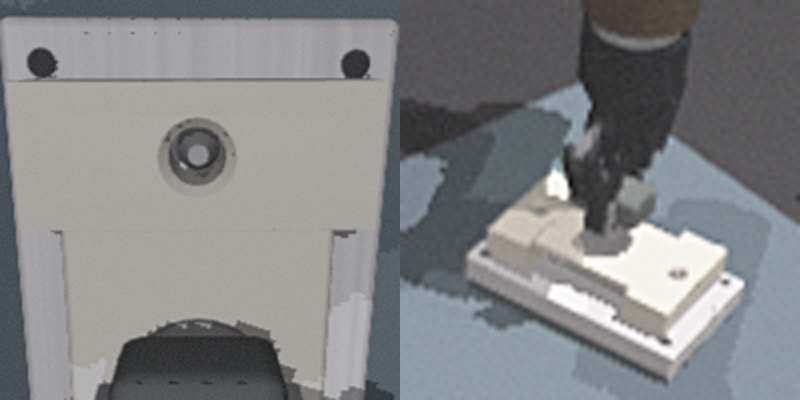

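No side force, and the pins are in the holes. The cover is about 4.7 mm above the base, so I'll creep down until it takes the weight.

{"name": "jog_arm", "arguments": {
  "rows": [
    [[0, 0, 0.2], [0, 0, 0], 2.5],
    [[0, 0, 0.1], [0, 0, 0], 2.5],
    [[0, 0, 0.1], [0, 0, 0], 2.5],
    [[0, 0, 0], [0, 0, 0], 2.5],
    [[0, 0, 0], [0, 0, 0], 2.5]
  ]
}}

```text
clock: 11.4
position: [563.8, 197.8, 74.3]
ee_rot: [0.99, 0.14, 0.0, -0.0]
contact_force: [-0.5, 0.4, -5.6]
gripper_width: 33.5
```

{"name": "jog_arm", "arguments": {
  "rows": [
    [[0, 0, 0.05], [0, 0, 0], 2.5],
    [[0, 0, 0.05], [0, 0, 0], 2.5],
    [[0, 0, 0], [0, 0, 0], 2.5],
    [[0, 0, 0], [0, 0, 0], 2.5]
  ]
}}

```text
clock: 11.9
position: [563.8, 197.8, 73.8]
ee_rot: [0.99, 0.14, 0.0, -0.0]
contact_force: [-1.6, 0.2, -0.0]
gripper_width: 33.4
```

It touched down at the expected height (73.8 mm, expected 73.6), and the weight is now on the base. Opening and rising.

{"name": "jog_arm", "arguments": {
  "rows": [
    [[0, 0, 0], [0, 0, 0], 3.8],
    [[0, 0, 0], [0, 0, 0], 4.5],
    [[0, 0, 0], [0, 0, 0], 6],
    [[0, 0, 0], [0, 0, 0], 8.5],
    [[0, 0, 0], [0, 0, 0], 8.5],
    [[0, 0, 0], [0, 0, 0], 8.5],
    [[0, 0, -2], [0, 0, 0], 8.5],
    [[0, 0, -4], [0, 0, 0], 8.5],
    [[0, 0, -3], [0, 0, 0], 8.5],
    [[0, 0, 0], [0, 0, 0], 8.5]
  ]
}}

```text
clock: 13.15
position: [565.2, 198.6, 166.4]
ee_rot: [0.99, 0.14, 0.003, -0.001]
contact_force: [0.2, -0.1, -0.4]
gripper_width: 85.0
```

Run:
```python
from h import *
s=arm.read_state();m=cam("wrist");print(s["clock"],s["position"],s["contact_force"],s["gripper_width"])
im=snap("wrist","w9.png");
S=snap("scene","s9.png")
cv2.imwrite("pics/s9z.png",cv2.resize(S[110:210,310:430,::-1],None,fx=6,fy=6,interpolation=cv2.INTER_CUBIC))
```

```text
13.15 [565.22056146 198.63097693 166.39746126] [ 0.2130076  -0.06903673 -0.39584894] 84.97154921954511
```

View pics/w9.png

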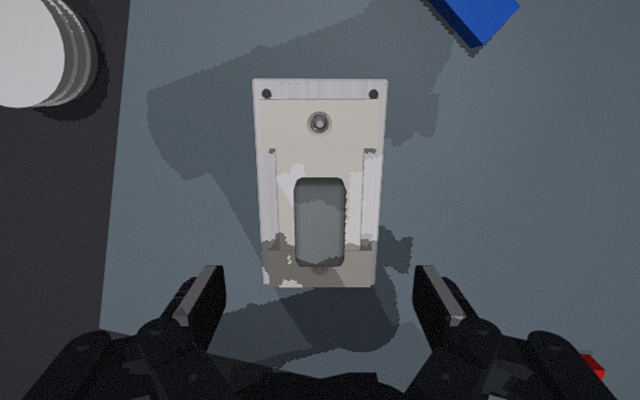

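View pics/s9z.png

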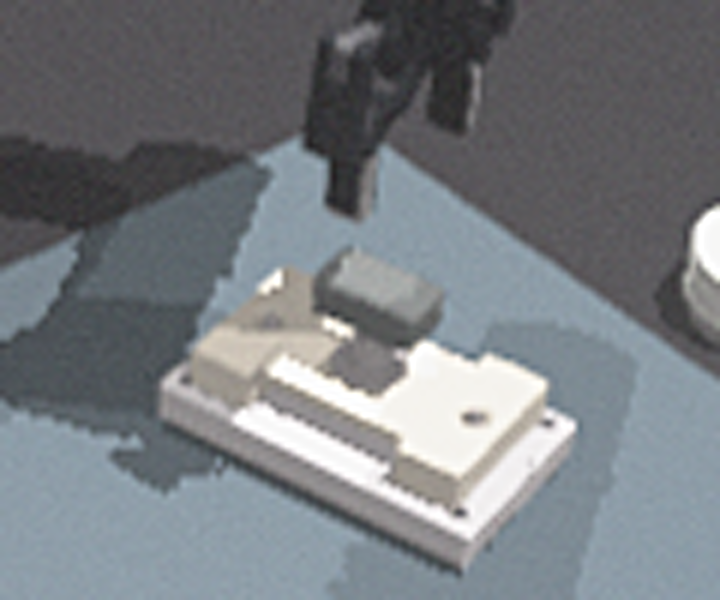

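The cover sits flat and parallel, with both pins in. I'll shut the fingers and press the head.

{"name": "jog_arm", "arguments": {
  "rows": [
    [[0, 0, 0], [0, 0, 0], 0],
    [[0, 0, 0], [0, 0, 0], 0],
    [[0, 0, 0], [0, 0, 0], 0],
    [[0, 0, 0], [0, 0, 0], 0],
    [[0, 0, 0], [0, 0, 0], 0],
    [[0, 0, 0], [0, 0, 0], 0],
    [[0, 0, 2], [0, 0, 0], 0],
    [[0, 0, 1.5], [0, 0, 0], 0],
    [[0, 0, 1], [0, 0, 0], 0],
    [[0, 0, 0], [0, 0, 0], 0]
  ]
}}

```text
clock: 14.5
position: [563.4, 197.5, 117.4]
ee_rot: [0.99, 0.14, -0.001, 0.0]
contact_force: [-0.6, 0.1, 0.3]
gripper_width: -0.5
```

Run:
```python
from h import *
s=arm.read_state();print(s["clock"],s["position"],s["contact_force"],s["gripper_width"])
im=snap("wrist","w10.png")
```

```text
14.5 [563.3522814  197.50065804 117.36708451] [-0.60923903  0.14117609  0.32338291] -0.4554408604496021
```

View pics/w10.png

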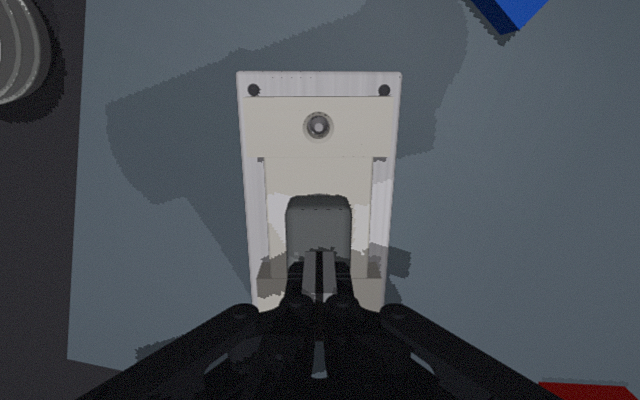

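{"name": "jog_arm", "arguments": {
  "rows": [
    [[0, 0, 0.5], [0, 0, 0], 0],
    [[0, 0, 0.3], [0, 0, 0], 0],
    [[0, 0, 0.3], [0, 0, 0], 0],
    [[0, 0, 0.3], [0, 0, 0], 0],
    [[0, 0, 0], [0, 0, 0], 0]
  ]
}}

```text
clock: 15.18
position: [563.9, 197.9, 105.7]
ee_rot: [0.99, 0.141, 0.0, 0.0]
contact_force: [-2.5, 0.3, 7.9]
gripper_width: -0.2
```

{"name": "jog_arm", "arguments": {
  "rows": [
    [[0, 0, 0.2], [0, 0, 0], 0],
    [[0, 0, 0.2], [0, 0, 0], 0],
    [[0, 0, 0.1], [0, 0, 0], 0],
    [[0, 0, 0], [0, 0, 0], 0]
  ]
}}

```text
clock: 15.68
position: [563.9, 197.8, 101.3]
ee_rot: [0.99, 0.141, 0.001, 0.0]
contact_force: [-3.7, -0.5, 8.9]
gripper_width: -0.1
```

{"name": "jog_arm", "arguments": {
  "rows": [
    [[0, 0, 0.2], [0, 0, 0], 0],
    [[0, 0, 0.2], [0, 0, 0], 0],
    [[0, 0, 0.1], [0, 0, 0], 0],
    [[0, 0, 0], [0, 0, 0], 0]
  ]
}}

```text
clock: 16.18
position: [563.9, 197.9, 96.7]
ee_rot: [0.99, 0.141, 0.001, 0.0]
contact_force: [-4.9, 0.1, 11.1]
gripper_width: 0.1
```

{"name": "jog_arm", "arguments": {
  "rows": [
    [[0, 0, 0.1], [0, 0, 0], 0],
    [[0, 0, 0.1], [0, 0, 0], 0],
    [[0, 0, 0], [0, 0, 0], 0]
  ]
}}

```text
clock: 16.55
position: [564.0, 197.9, 96.0]
ee_rot: [0.99, 0.141, 0.001, 0.0]
contact_force: [-6.0, -1.8, 17.0]
gripper_width: 0.0
```

The head is on its stop: z stalled at 96.0 and the force rose past the 12 N spring force. A touch more, then hold.

{"name": "jog_arm", "arguments": {
  "rows": [
    [[0, 0, 0.1], [0, 0, 0], 0],
    [[0, 0, 0], [0, 0, 0], 0],
    [[0, 0, 0], [0, 0, 0], 0],
    [[0, 0, 0], [0, 0, 0], 0],
    [[0, 0, 0], [0, 0, 0], 0],
    [[0, 0, 0], [0, 0, 0], 0],
    [[0, 0, 0], [0, 0, 0], 0],
    [[0, 0, 0], [0, 0, 0], 0],
    [[0, 0, 0], [0, 0, 0], 0]
  ]
}}

```text
clock: 17.68
position: [564.0, 197.9, 96.0]
ee_rot: [0.99, 0.141, 0.001, 0.0]
contact_force: [-8.8, -1.2, 20.8]
gripper_width: 0.2
```

{"name": "jog_arm", "arguments": {
  "rows": [
    [[0, 0, -0.5], [0, 0, 0], 0],
    [[0, 0, -0.5], [0, 0, 0], 0],
    [[0, 0, -0.8], [0, 0, 0], 0],
    [[0, 0, -1], [0, 0, 0], 0],
    [[0, 0, -3], [0, 0, 0], 0],
    [[0, 0, -4], [0, 0, 0], 0],
    [[0, 0, -4], [0, 0, 0], 0],
    [[0, 0, 0], [0, 0, 0], 0],
    [[0, 0, 0], [0, 0, 0], 0]
  ]
}}

```text
clock: 18.8
position: [563.2, 197.6, 228.7]
ee_rot: [0.99, 0.14, -0.001, -0.0]
contact_force: [0.1, -0.4, -0.5]
gripper_width: -0.0
```

Run:
```python
from h import *
s=arm.read_state();m=cam("wrist");print(s["clock"],s["position"],s["contact_force"],s["gripper_width"])
im=snap("wrist","w11.png")
S=snap("scene","s11.png")
a=np.radians(16.05);u=np.array([np.cos(a),np.sin(a),0]);v=np.array([-u[1],u[0],0]);b=np.array([563.9,197.3,0])
for z,col in((110,(255,0,255)),(96,(0,255,0))):
    q=proj("scene",[b+sx*30*u+sy*17*v+[0,0,z] for sx,sy in((1,1),(1,-1),(-1,-1),(-1,1))])
    Z=S if z==110 else S
    print(z,q.round(1).tolist())
cv2.imwrite("pics/z11.png",np.hstack([im[:,120:520,::-1],cv2.resize(S[110:210,320:420,::-1],None,fx=4,fy=4,interpolation=cv2.INTER_CUBIC)]))
```

```text
18.8 [563.2416934  197.63341947 228.71117899] [ 0.08701785 -0.42660537 -0.48942046] -0.045887636413291924
110 [[384.8, 157.6], [378.8, 163.3], [361.7, 155.5], [367.8, 150.0]]
96 [[384.2, 161.3], [378.3, 167.0], [361.3, 159.1], [367.4, 153.7]]
```

View pics/z11.png

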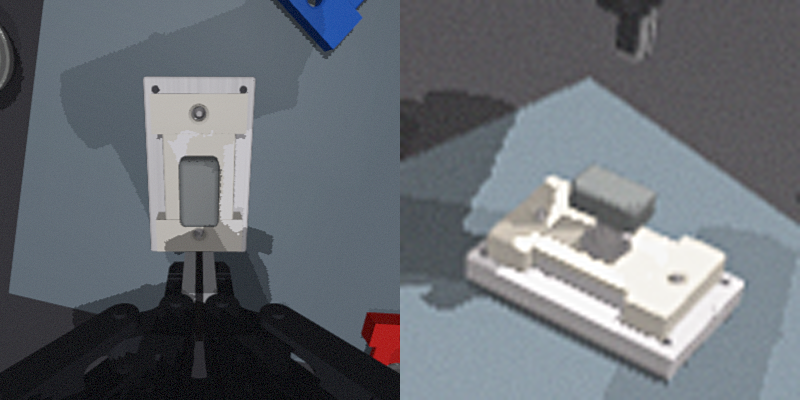

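The head is back up: its top rear corner is at about (367.5,151), against a predicted (367.8,150.0) for up and 153.7 for down. The cover is flat and nothing is touching it.

Run:
```python
from bench import arm
print(arm.job_done(), arm.read_state()["clock"])
```

```text
the job is handed in; nothing more can be done
the job is handed in; nothing more can be done
```

The slide press is closed and the job is handed in, at about 19 s of the 67 s allowed.

- **Cover:** I gripped the white cover by the plunger head, carried it level and lowered it over both pins. There was almost no side force on the way down. It touched down at 73.8 mm tool height, against 73.6 mm expected, and I released it only once its weight was on the base.
- **Plunger:** I pushed the head down with the fingers shut until it stalled at 96.0 mm, 14 mm below its rest height. The force there rose to about 21 N, past the 12 N spring force. I held it for just over a second, then let go.
- **Last checks:** The final pictures show the cover flat and parallel on the base. The head is back up, about 1 px from where it should be when up, and the arm is clear at 229 mm with no contact force. I moved nothing else on the bench, and no check failed.
- **Small disagreements:** The overhead camera read about 2 mm off from the wrist camera, so I placed the cover by the wrist camera. The measured position also shifted about 1 mm in y while lowering, with no effect on the fit.

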